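Close the drill jig and point out the hole

TASK

Get the drill jig ready for the next hole and show which one it is: with the fingertips push the steel bar along its channel until it is fully home against the end stop, swing the hinged leaf down shut over it, and swing the red latch strap across the leaf. Then point straight down at the brass drill bush in the leaf, about two centimetres above it and without ever touching that bush, and finish still pointing there. Pick nothing up and leave the things round the jig alone.

Things in the scene. Friction and masses are not known exactly. Their poses are not given: they have to be found in the camera images.
- jig: leaf drill jig of dark steel, bolted down. Origin on the bench top; base plate 205 x 122 x 12 mm (x -97 to +108, y -59 to +63). x runs along the channel, from the open front (robot side) to the end stop; y left; z up. The channel, 28.6 mm between 10 mm walls, floor z 12 mm, wall tops z 33 mm, x -60 to +65 mm, ends at a steel stop with its face at x +65
- bar: loose bright steel bar 26 x 130 x 20 mm, 0.45 kg, lying in the channel. Origin: centre of its underside; its y axis is its length and points to the jig's front. It starts 20 to 45 mm short of the stop; fully home its origin is at x 0 of the jig. It slides freely; 2 to 5 N moves it
- bar_near_end (a point): centre of the bar's end face at the open front of the jig, 10 mm above the channel floor; the end to push, towards the jig's +x. Fully home it sticks 5 mm out of the channel walls
- leaf (a joint): angle of the bright steel leaf (plate 58 mm wide, 8 mm thick, reaching 169 mm from its hinge). 0 = shut, lying level; grows as it opens upward and away, 1.2 to 1.55 at the start. A stiff hinge: it stays where it is left; about 1 to 3 N at the free end closes it, pushed on its outer (when shut: top) face, at first from behind
- leaf_hinge (a point): middle of the leaf's hinge axis, 39 mm above the bench, at x +93 mm of the jig; the axis is the jig's y
- leaf_edge (a point): point on the leaf's outer (top) face near its free end, mid-width, 160 mm from the hinge axis; 42 mm above the bench when shut. x axis: along the leaf to the hinge; z: out of the outer face. A toe here reaches 20 mm below the top face; shut, it drops 3 mm in front of the end of a bar that is fully home, but lands on a bar that is not, and the leaf cannot shut
- latch (a joint): angle of the red latch strap (16 mm wide, 6 mm thick), turning level about an upright bolt at the left of the channel. 0 = shut, lying across the leaf towards the jig's -y, with its underside 2 mm above the leaf; 1.57 = pointing along the jig's -x (towards the robot); it starts at 1.6 to 1.95, and stops at 0. It stays where it is left; about 1 to 2 N at the knob moves it
- latch_pivot (a point): on the latch's upright axis, 43.5 mm above the bench, at x -20 mm, y +47 mm of the jig
- latch_knob (a point): centre of the top of the black upright knob (16 mm thick, 25 mm tall) at the latch strap's free end, 74 mm from the latch's axis; 75 mm above the bench. Push the knob sideways round its arc, from outside, to shut the latch
- brass_bush_top (a point): centre of the top of the brass drill bush, a ring 20 mm wide standing 6 mm out of the leaf's outer face, 62 mm from the hinge axis; the middle one of three in a row 32 mm apart (the other two are dark steel). With the leaf shut it is 48 mm above the bench
- brass_bush: the brass drill bush; origin at its underside on the leaf's outer face
- oil_can: brown oil can 74 x 116 x 173 mm, bystander; origin at its foot
- brush: brush with red handle, 29 x 194 x 34 mm, bystander; origin at its underside
- bush_bronze: loose flanged bronze bush 45 mm wide, 30 mm tall, standing on the bench to the left, bystander (not the one to point at); origin at its foot
Things that resemble listed ones, but are neither listed nor needed, are in the scene too. What is shaped like the bar but blue is not meant.

How it is judged:
By the outcome, as a careful person would: the job done as asked, in the order asked, and still so for the second after the job is handed in, with the robot touching nothing.
It also fails if it takes over 58 s, if anything falls off the work surface, if the arm or the gripper's body presses on something with over 40 N, if the wrist force passes 120 N, or if a joint passes its speed limit or range.

ROBOT

A 6-joint arm with a two-finger parallel gripper is mounted at the origin on a cart in front of the work surface, level with it; the furniture and walls round the work are solid. World frame = base frame: x ahead of the robot, y to its left, z up, the work surface at z = 0. Lengths are in m, angles in rad, forces in N, time in s.
With the tool pointing down it reaches from about 0.325 to 0.775 m from the base axis. Payload 5.5 kg.
Tool frame: the origin (TCP) lies at the very end of the fingers, on their centre line; the grasp point (between the pads) lies 19 mm behind it; z points along the fingers, y is the line along which they close (so a half turn about z gives the same grasp; the last joint's range is limited). The gripper opens to 85 mm and grips with 20 to 120 N. Pads are 22 mm wide; open, the fingers measure 114 mm over their backs; the gripper's body (76 mm by 85 mm) begins 54 mm behind the grasp point. The pads swing forward as they close: fully open they stand 13 mm farther back than shut.
Start: joints at [-1.265, 0.091, 1.231, -0, 1.82, -0.057], TCP at [0.213, -0.561, 0.231] pointing down, gripper open.
Joint ranges: [-2.87, 2.87], [-0.86, 2.18], [0.17, 2.46], [-1.51, 4.65], [0.06, 2.69], [-2.65, 2.65]. Speed limits (rad/s): [2.57, 2.57, 3.01, 3.14, 3.14, 3.14].

INTERFACE

Orientations are given as a rotation vector (axis times angle).
In Python, from bench import r gives the robot as it stands.
- The arm moves only by the tool step_arm, never from a script. Its arguments are lists of equal length, an entry for each row: "offset": the shift along the tool's x, y, z normalised to -1 to 1, where 1 is 40 cm, a list of three; "spin": the turn about the tool's z normalised to -1 to 1, where 1 is pi rad; "claw": the opening, from 0 (shut) to 1 (fully open). In form: {"offset": [[tx, ty, tz], ...], "spin": [spin, ...], "claw": [claw, ...]}. A call has 1 to 10 rows; each row is the pose to reach, as a shift and turn from the pose commanded when the call began, along the tool's axes at that moment, turning the shorter way round; what a row does not reach only later rows make up. A row lasts 1/8 s, in which the tool goes at most 62.5 mm and 10.7 degrees, less where a joint would pass 70% of its speed; a pose out of reach is approached as far as the arm can. A call with a number of a shift or a turn outside -1 to 1 is refused whole. A call with a gripper value outside its range is refused whole. The fingers move at their own pace and stop on an object; the grip force is fixed at half the most. Time passes only in rows, so rows that repeat a pose let the fingers close. It gives the time, the measured TCP pose, the force, the opening and the grip force at its end, in the units of the state.
- r.observe(): the state, without advancing time (a new reading comes with each control period).
- r.capture(name): name is "scene" or "top" or "wrist"; returns a dict with "color" (384x512x3 uint8, blue, green, red), "range_z" (384x512 float32, m along the optical axis (not along the pixel's ray), 0 where there is no reading), "intrinsics" (3x3 intrinsics, pixels), "dist" ([k1, k2, p1, p2, k3] as OpenCV has them; the pictures are not rectified), "xyz" and "attitude" of the camera in the world. Camera axes: x right, y up, looking along -z (the intrinsics and any distortion apply to the point x, -y, -z); pixel columns grow to the right and rows downward; lengths in m; the calibration is good to about 2 mm. A picture is of the moment at which its call begins.
- r.hand_in(): hands the job in; it is judged then, once.
The state is a dict: "time_s": time; "joint_pos": joint angles; "dq": joint speeds; "joint_torque": joint torques, N m; "tool_pos": TCP position; "orientation": TCP orientation; "force": force on the tool from outside, world axes, zero at the start; "moment": the same for the moment, N m; "opening": opening from 0.0 (shut) to 1.0 (fully open); "gripper_force": force on a finger pad.
Only numpy, scipy, OpenCV 4.12 (cv2) and the standard library are available. Lean on these libraries where they do the work, as an engineer would, in place of code of your own. Each camera call takes 0.05 s, during which the arm holds its last target. There are 200 camera calls.

## Working session

There is one attempt and no reset: what is moved stays moved. The work goes in short steps, Python scripts to look and compute and a tool call to move; the robot and the scene stay as the last step left them, time stands still between calls to the robot, and variables do not carry over. Pictures are saved under pics/ and viewed, at most 10 in all, crops included, and the job is handed in when it is done.

Besides the shell and the picture viewer there is one more tool, called in YAML: its name, and indented under it one key for each argument. step_arm: Moves the arm, as the interface text tells. Its arguments: {"type":"object","properties":{"offset":{"type":"array"},"spin":{"type":"array"},"claw":{"type":"array"}},"required":["offset","spin","claw"]}

```bash
mkdir -p pics; cat > h.py <<'E'
import numpy as np, cv2
from scipy.spatial.transform import Rotation as R
from bench import r
def cap(n):
    c=r.capture(n); np.savez('%s.npz'%n,**{k:np.asarray(v) for k,v in c.items()}); return c
def rot(a):
    a=np.asarray(a,float)
    return a if a.shape==(3,3) else (R.from_rotvec(a).as_matrix() if a.size==3 else R.from_quat(a).as_matrix())
def cloud(c):
    h,w=c['range_z'].shape
    v,u=np.mgrid[0:h,0:w]
    p=cv2.undistortPoints(np.stack([u,v],-1).reshape(-1,1,2).astype(np.float64),np.array(c['intrinsics']),np.array(c['dist'])).reshape(h,w,2)
    z=c['range_z']
    P=np.stack([p[...,0]*z,-p[...,1]*z,-z],-1)
    P=P@rot(c['attitude']).T+np.array(c['xyz'])
    P[z==0]=np.nan
    return P
def proj(c,X):
    q=(np.atleast_2d(X)-np.array(c['xyz']))@rot(c['attitude'])
    q=q*[1,-1,-1]
    return cv2.projectPoints(q,np.zeros(3),np.zeros(3),np.array(c['intrinsics']),np.array(c['dist']))[0].reshape(-1,2)
E
python3 - <<'E'
from h import *
a=cap('top');b=cap('scene')
for n,c in(('top',a),('scene',b)):
    cv2.imwrite('pics/%s0.png'%n,cv2.resize(c['color'],None,fx=1.5,fy=1.5)); print(n,c['xyz'],c['attitude'],c['intrinsics'])
print(r.observe())
E
```

```text
top [ 0.4243777  -0.04439701  1.07547176] [ 0.05393268 -0.06775979 -1.56737193] [[361.5365906    0.         252.39121926]
 [  0.         361.5365906  184.29651937]
 [  0.           0.           1.        ]]
scene [ 0.16313053 -0.78086232  1.09712575] [ 0.66355611 -0.14601868 -0.41859601] [[493.85430799   0.         242.61643242]
 [  0.         493.85430799 190.10543811]
 [  0.           0.           1.        ]]
{'time_s': 0.1, 'joint_pos': array([-1.26468030e+00,  9.18204974e-02,  1.23176946e+00,  2.52557795e-05,
        1.81979119e+00, -5.67221473e-02]), 'dq': array([ 0.00180515, -0.00115694, -0.0014122 , -0.00039065, -0.00085949,
       -0.00062069]), 'joint_torque': array([ 4.09886110e-03, -4.60216069e+01, -4.19218791e+01,  5.27436237e-05,
        1.06302073e-02,  1.12073817e-06]), 'tool_pos': array([ 0.21287644, -0.56070191,  0.23023957]), 'orientation': array([-3.08828461e+00, -5.66512435e-01,  3.11076140e-04]), 'force': array([ 0.45069977, -0.2220065 , -0.188448  ]), 'moment': array([-0.00502303, -0.01737223,  0.02827469]), 'gripper_force': 0.0, 'opening': 0.9981659586867555}
```

View pics/top0.png

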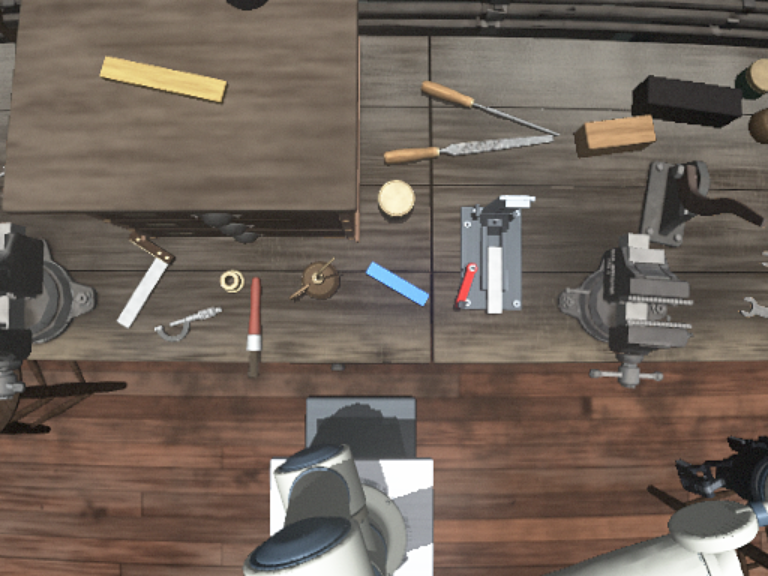

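View pics/scene0.png

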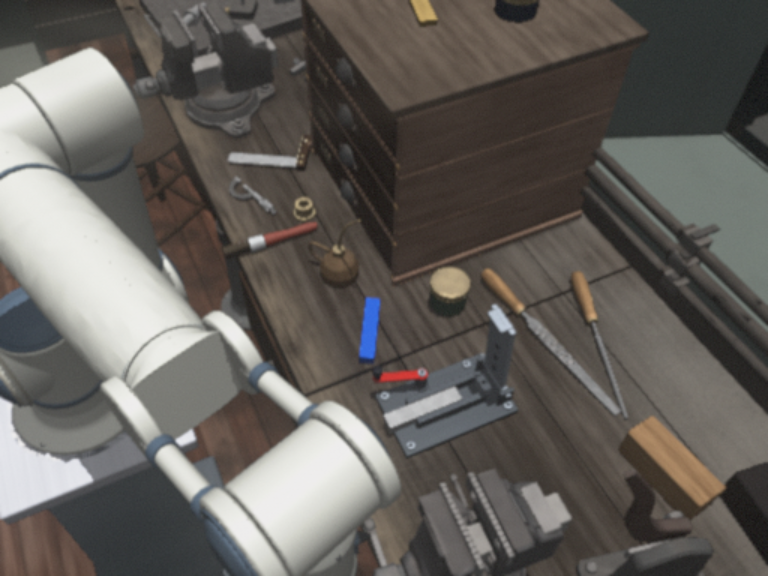

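The top view shows the jig around (492,258), with the latch at (466,285), the bar at (495,280) and the leaf standing at about (515,202). I'll get a rough pose from depth first.

```bash
cat > fit.py <<'E'
from h import *
def jig(c,box,zr=(0.007,0.017)):
    P=cloud(c); x,y,z=P[...,0],P[...,1],P[...,2]
    m=(z>zr[0])&(z<zr[1])&(x>box[0])&(x<box[1])&(y>box[2])&(y<box[3])
    n,l,s,_=cv2.connectedComponentsWithStats(m.astype(np.uint8)); k=1+np.argmax(s[1:,4])
    q=P[l==k]; return cv2.minAreaRect((q[:,:2]*1000).astype(np.float32)),q
E
python3 - <<'E'
from fit import *
for n in('top','scene'):
    c=dict(np.load(n+'.npz'));P=cloud(c)
    if n=='top':
        for uv in[(462,305),(470,268),(495,250),(495,310),(535,201),(500,202),(485,208),(440,300)]:
            print(uv,P[int(uv[1]/1.5),int(uv[0]/1.5)].round(4))
    g,q=jig(c,(.3,.75,-.45,-.05)); print(n,g,cv2.boxPoints(g),len(q),q[:,2].mean())
E
```

```text
(462, 305) [ 0.4505 -0.2074  0.0755]
(470, 268) [ 0.5221 -0.2257  0.0549]
(495, 250) [ 0.5598 -0.2804  0.0314]
(495, 310) [ 0.443  -0.2782  0.0334]
(535, 201) [ 0.6618 -0.3682  0.0034]
(500, 202) [ 0.6203 -0.2539  0.1884]
(485, 208) [ 0.633  -0.2513  0.078 ]
(440, 300) [ 0.4612 -0.1745  0.0034]
top ((542.170654296875, -275.4163818359375), (120.92496490478516, 209.6388702392578), 89.56195831298828) [[ 436.89203 -335.07574]
 [ 646.52484 -336.67847]
 [ 647.4493  -215.75702]
 [ 437.81647 -214.1543 ]] 1491 0.013225672227815241
scene ((543.24560546875, -276.20831298828125), (124.39419555664062, 214.25083923339844), 89.53276824951172) [[ 435.61655 -337.5298 ]
 [ 649.8602  -339.27692]
 [ 650.87463 -214.88684]
 [ 436.63098 -213.13971]] 2048 0.012045133401566033
```

step_arm:
  offset:
    - [0.73,-0.47,-0.2]
    - [0.73,-0.47,-0.2]
    - [0.73,-0.47,-0.2]
    - [0.73,-0.47,-0.2]
    - [0.73,-0.47,-0.2]
    - [0.73,-0.47,-0.2]
    - [0.73,-0.47,-0.2]
    - [0.73,-0.47,-0.2]
    - [0.73,-0.47,-0.2]
  spin: [0.118,0.118,0.118,0.118,0.118,0.118,0.118,0.118,0.118]
  claw: [0,0,0,0,0,0,0,0,0]

```text
time_s: 1.23
tool_pos: [0.4185, -0.2825, 0.3105]
orientation: [-3.141, 0.015, 0.002]
force: [-0.2, 0.6, -0.1]
opening: 0.003
gripper_force: 0.0
```

```bash
python3 - <<'E'
from fit import *
c=cap('wrist'); o=r.observe(); print(o['tool_pos'],o['orientation'],o['opening'],o['force'],o['time_s'],c['xyz'],c['attitude'])
cv2.imwrite('pics/w1.png',cv2.resize(c['color'],None,fx=1.5,fy=1.5))
g,q=jig(c,(.3,.75,-.45,-.05)); print(g,cv2.boxPoints(g),len(q),q[:,2].mean())
E
```

```text
[ 0.41848719 -0.28250326  0.31060193] [-3.14098536e+00  1.55604230e-02  1.63677071e-03] 0.0015550090129499874 [-0.3483811   0.04746864  0.42761777] 1.275 [ 0.48842194 -0.28305913  0.45265563] [-0.21981218  0.22100658 -1.56924207]
((541.3547973632812, -274.9856872558594), (122.83378601074219, 195.22869873046875), 89.19964599609375) [[ 442.8921  -335.03305]
 [ 638.1017  -337.7601 ]
 [ 639.8175  -214.93832]
 [ 444.6079  -212.21127]] 6899 0.011579522621494462
```

View pics/w1.png

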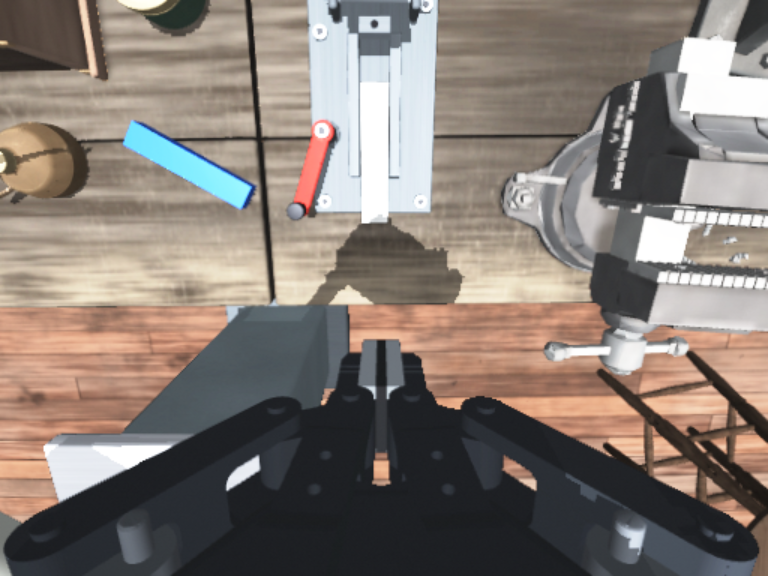

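The wrist picture shows the bar's near end at (375,222), the knob at (296,210), the latch bolt at (322,130) and the plate's front edge at row 212. Next I'll measure these precisely.

```bash
python3 - <<'E'
from fit import *
c=dict(np.load('wrist.npz'));P=cloud(c);x,y,z=P[...,0],P[...,1],P[...,2]
B=(x>.38)&(x<.7)&(y>-.36)&(y<-.18)
pc=lambda m:(m.sum(),np.nanpercentile(x[m],[1,50,99]).round(4),np.nanpercentile(y[m],[1,50,99]).round(4),np.nanmedian(z[m]).round(4))
col=c['color'].astype(int)
bar=B&(z>.028)&(z<.036)&(abs(y+.2775)<.0135); print('bar-ish',pc(bar))
for a in np.arange(.43,.6,.02):
    m=B&(abs(x-a)<.004)&(z>.028)&(z<.037)&(y<-.245); m2=B&(abs(x-a)<.004)&(z>.008)&(z<.016)
    print(a.round(3),'top33 y',np.nanpercentile(y[m],[2,98]).round(4) if m.sum() else 0,'plate',np.nanpercentile(y[m2],[1,99]).round(4) if m2.sum() else 0)
# front edge
for yy in(-.32,-.30,-.25,-.225):
    m=B&(abs(y-yy)<.006)&(z>.008)&(z<.016); print('front',yy,x[m].min().round(4))
kn=B&(z>.068)&(z<.085)&(x<.5);print('knob',pc(kn),x[kn].mean(),y[kn].mean())
red=B&(col[...,2]>120)&(col[...,1]<90)&(col[...,0]<90);
q=P[red&(z>.04)];print('strap',pc(red));d=np.linalg.svd(q[:,:2]-q[:,:2].mean(0))[2][0];print(d,q.mean(0))
bolt=P[int(130/1.5),int(322/1.5)];print('bolt',bolt)
for n in('top','scene'):
    c=dict(np.load(n+'.npz'));P=cloud(c);m=(P[...,2]>.09)&(P[...,0]>.5)&(P[...,0]<.72)&(P[...,1]>-.34)&(P[...,1]<-.22);q=P[m];print(n,len(q))
    if len(q)>20:
        for h in np.arange(.09,.23,.015):
            s=q[abs(q[:,2]-h)<.0075]
            if len(s): print(h.round(3),len(s),s.min(0).round(4),s.max(0).round(4),np.median(s,0).round(4))
E
```

```text
bar-ish (np.int64(1874), array([0.4386, 0.5157, 0.6183]), array([-0.2902, -0.2769, -0.2643]), np.float64(0.0316))
0.43 top33 y 0 plate 0
0.45 top33 y [-0.2878 -0.2639] plate [-0.3333 -0.2142]
0.47 top33 y [-0.288  -0.2643] plate [-0.3346 -0.2159]
0.49 top33 y [-0.2997 -0.2533] plate [-0.3341 -0.2229]
0.51 top33 y [-0.2996 -0.2523] plate [-0.3352 -0.2296]
0.53 top33 y [-0.301  -0.2531] plate [-0.3347 -0.214 ]
0.55 top33 y [-0.301  -0.2536] plate [-0.3357 -0.2153]
0.57 top33 y [-0.301  -0.2541] plate [-0.3353 -0.2162]
0.59 top33 y [-0.301  -0.2533] plate [-0.3358 -0.2174]
front -0.32 0.4436
front -0.3 0.4437
front -0.25 0.4442
front -0.225 0.4444
knob (np.int64(112), array([0.4457, 0.4526, 0.4592]), array([-0.2129, -0.2058, -0.1985]), np.float64(0.0743)) 0.45243100003287884 -0.20590302195851123
strap (np.int64(90), array([0.4097, 0.4687, 0.5259]), array([-0.315, -0.222, -0.204]), np.float64(0.0464))
[-0.76128029 -0.64842295] [ 0.46827353 -0.23411835  0.10329869]
bolt [ 0.52227907 -0.23023151  0.05515314]
top 257
0.09 2 [ 0.6274 -0.2513  0.0914] [ 0.6298 -0.251   0.0932] [ 0.6286 -0.251
[... 789 characters left out ...]
0.0943]
0.105 60 [ 0.6221 -0.3084  0.0984] [ 0.6308 -0.2491  0.112 ] [ 0.6252 -0.2837  0.1059]
0.12 57 [ 0.622  -0.3083  0.1127] [ 0.6313 -0.2539  0.1275] [ 0.6242 -0.2859  0.1206]
0.135 61 [ 0.6212 -0.3094  0.1279] [ 0.6304 -0.25    0.1425] [ 0.6231 -0.2849  0.1356]
0.15 61 [ 0.6204 -0.309   0.1427] [ 0.6282 -0.2527  0.1573] [ 0.6222 -0.2847  0.1501]
0.165 67 [ 0.6192 -0.3088  0.1575] [ 0.6279 -0.2511  0.1723] [ 0.6213 -0.2871  0.1643]
0.18 29 [ 0.6182 -0.3093  0.1727] [ 0.6273 -0.2839  0.1871] [ 0.6203 -0.3021  0.1789]
0.195 41 [ 0.6064 -0.3094  0.1881] [ 0.6258 -0.2508  0.2025] [ 0.6193 -0.2984  0.1985]
0.21 166 [ 0.6057 -0.3074  0.2026] [ 0.6266 -0.2513  0.2118] [ 0.6174 -0.2809  0.2067]
```

step_arm:
  offset:
    - [-0.02,-0.015,0.72]
    - [-0.02,-0.015,0.72]
    - [-0.02,-0.015,0.72]
    - [-0.02,-0.015,0.72]
    - [-0.02,-0.015,0.72]
    - [-0.02,-0.015,0.72]
    - [0.015,-0.015,0.72]
    - [0.03,-0.015,0.72]
    - [0.045,-0.015,0.72]
    - [0.06,-0.015,0.72]
  spin: [0,0,0,0,0,0,0,0,0,0]
  claw: [0,0,0,0,0,0,0,0,0,0]

```text
time_s: 2.52
tool_pos: [0.444, -0.2761, 0.0243]
orientation: [3.141, -0.012, 0.001]
force: [-2.5, 0.4, 2.3]
opening: 0.0
gripper_force: 1.6
```

step_arm:
  offset:
    - [0.012,0,0]
    - [0.024,0,0]
    - [0.036,0,0]
    - [0.044,0,0]
    - [0.049,0,0]
    - [0.052,0,0]
    - [0.055,0,0]
  spin: [0,0,0,0,0,0,0]
  claw: [0,0,0,0,0,0,0]

```text
time_s: 3.4
tool_pos: [0.4652, -0.276, 0.0232]
orientation: [3.141, -0.013, -0.0]
force: [-3.0, -1.2, 2.4]
opening: -0.001
gripper_force: 1.8
```

step_arm:
  offset:
    - [0.004,0,0]
    - [0.008,0,0]
    - [0.012,0,0]
    - [0.012,0,0]
  spin: [0,0,0,0]
  claw: [0,0,0,0]

```text
time_s: 3.9
tool_pos: [0.4656, -0.276, 0.0232]
orientation: [-3.14, 0.014, 0.016]
force: [-21.4, 1.7, 11.7]
opening: -0.002
gripper_force: 11.1
```

step_arm:
  offset:
    - [-0.075,0,0]
    - [-0.075,0,-0.15]
    - [-0.075,0,-0.3]
    - [-0.075,0,-0.45]
    - [-0.075,0,-0.57]
    - [0.07,0,-0.57]
    - [0.22,0,-0.57]
    - [0.36,0,-0.57]
    - [0.49,0,-0.57]
    - [0.49,0,-0.57]
  spin: [0,0,0,0,0,0,0,0,0,0]
  claw: [0,0,0,0,0,0,0,0,0,0]

```text
time_s: 5.15
tool_pos: [0.6695, -0.2762, 0.2439]
orientation: [-3.137, 0.007, 0.01]
force: [-0.5, -0.5, -0.7]
opening: 0.003
gripper_force: 0.0
```

```bash
python3 - <<'E'
from h import *
c=r.capture('top');P=cloud(c);x,y,z=P[...,0],P[...,1],P[...,2]
for n in('top','scene'):
    c=r.capture(n);P=cloud(c);x,y,z=P[...,0],P[...,1],P[...,2]
    m=(x>.40)&(x<.56)&(abs(y+.276)<.009)&(z>.027)&(z<.037); print(n,np.sort(x[m])[:4].round(4))
for a in np.linspace(1.5,0,16):
    d=np.array([-np.cos(a),np.sin(a)]);nn=np.array([np.sin(a),np.cos(a)])
    print(a.round(2),(np.array([.634,.039])+.15*d+.003*nn+[.011,0]).round(4))
print(r.observe()['tool_pos'])
E
```

```text
top []
scene [0.4757 0.4763 0.4766 0.4766]
1.5 [0.6374 0.1888]
1.4 [0.6225 0.1873]
1.3 [0.6078 0.1843]
1.2 [0.5934 0.1799]
1.1 [0.5796 0.174 ]
1.0 [0.5665 0.1668]
0.9 [0.5541 0.1584]
0.8 [0.5426 0.1487]
0.7 [0.5322 0.1379]
0.6 [0.5229 0.1262]
0.5 [0.5148 0.1135]
0.4 [0.508  0.1002]
0.3 [0.5026 0.0862]
0.2 [0.4986 0.0717]
0.1 [0.496 0.057]
0.0 [0.495 0.042]
[ 0.66594571 -0.2773258   0.25146446]
```

step_arm:
  offset:
    - [0,0,0.16]
    - [0,0,0.16]
    - [-0.07,0,0.16]
    - [-0.107,0,0.16]
    - [-0.144,0,0.168]
    - [-0.18,0,0.179]
    - [-0.214,0,0.194]
    - [-0.247,0,0.212]
    - [-0.278,0,0.233]
    - [-0.307,0,0.257]
  spin: [0,0,0,0,0,0,0,0,0,0]
  claw: [0,0,0,0,0,0,0,0,0,0]

```text
time_s: 6.55
tool_pos: [0.5441, -0.2776, 0.1548]
orientation: [3.137, -0.013, 0.013]
force: [-0.2, 0.5, 1.9]
opening: 0.003
gripper_force: 0.7
```

step_arm:
  offset:
    - [-0.026,0,0.027]
    - [-0.049,0,0.056]
    - [-0.069,0,0.088]
    - [-0.086,0,0.121]
    - [-0.1,0,0.156]
    - [-0.11,0,0.192]
    - [-0.116,0,0.229]
    - [-0.119,0,0.255]
    - [-0.119,0,0.268]
    - [-0.119,0,0.272]
  spin: [0,0,0,0,0,0,0,0,0,0]
  claw: [0,0,0,0,0,0,0,0,0,0]

```text
time_s: 7.8
tool_pos: [0.4952, -0.2759, 0.0419]
orientation: [-3.141, 0.012, 0.002]
force: [-10.1, 4.9, 19.3]
opening: 0.001
gripper_force: 9.4
```

step_arm:
  offset:
    - [0,0,-0.1]
    - [0,0,-0.2]
    - [-0.03,-0.09,-0.2]
    - [-0.07,-0.19,-0.2]
    - [-0.1,-0.278,-0.2]
    - [-0.1,-0.278,-0.2]
    - [-0.1,-0.278,-0.05]
    - [-0.1,-0.278,-0.05]
  spin: [0,0,0,0,0,0,0,0]
  claw: [0,0,0,0,0,0,0,0]

```text
time_s: 8.8
tool_pos: [0.4533, -0.1637, 0.0545]
orientation: [-3.137, 0.013, 0.015]
force: [-0.6, 0.2, -0.1]
opening: 0.004
gripper_force: 0.0
```

```bash
python3 - <<'E'
from h import *
c=r.capture('scene'); cv2.imwrite('pics/s2.png',cv2.resize(c['color'][150:330,180:400],None,fx=3,fy=3))
P=cloud(c);x,y,z=P[...,0],P[...,1],P[...,2]
m=(x>.485)&(x<.53)&(abs(y+.285)<.02)&(z>.03)&(z<.06);print('leaf z',np.nanmedian(z[m]))
o=r.observe();p=o['tool_pos'];print(p,o['joint_pos'].round(2))
for f in[1.9,1.7,1.5,1.3,1.1,.95,.8,.65,.5,.35,.2,.1,0]:
    k=np.array([.5215,-.230])+.074*np.array([-np.sin(f),-np.cos(f)]);t=np.array([np.cos(f),-np.sin(f)])
    fc=k+[0,.0225] if f>1.8 else k-.008*t-[.011,-.0145]+.006*np.array([np.sin(f),-np.cos(f)])
    d=(fc-p[:2]);print(f,fc.round(4),'tx ty',((d[0]-.01*d[1])/.4).round(3),((-d[1]-.01*d[0])/.4).round(3))
E
```

```text
leaf z 0.041545147625529966
[ 0.4551447  -0.16449994  0.05784897] [-0.42 -0.18  1.81 -0.    1.53  1.16]
1.9 [ 0.4515 -0.1836] tx ty -0.009 0.048
1.7 [ 0.4441 -0.1973] tx ty -0.027 0.082
1.5 [ 0.4421 -0.2132] tx ty -0.031 0.122
1.3 [ 0.4428 -0.2292] tx ty -0.029 0.162
1.1 [ 0.4463 -0.2447] tx ty -0.02 0.201
0.95 [ 0.4505 -0.2555] tx ty -0.009 0.228
0.8 [ 0.4561 -0.2655] tx ty 0.005 0.252
0.65 [ 0.463  -0.2743] tx ty 0.022 0.274
0.5 [ 0.4709 -0.2819] tx ty 0.042 0.293
0.35 [ 0.4797 -0.2879] tx ty 0.064 0.308
0.2 [ 0.4891 -0.2923] tx ty 0.088 0.319
0.1 [ 0.4958 -0.2943] tx ty 0.105 0.323
0 [ 0.5025 -0.2955] tx ty 0.122 0.326
```

View pics/s2.png

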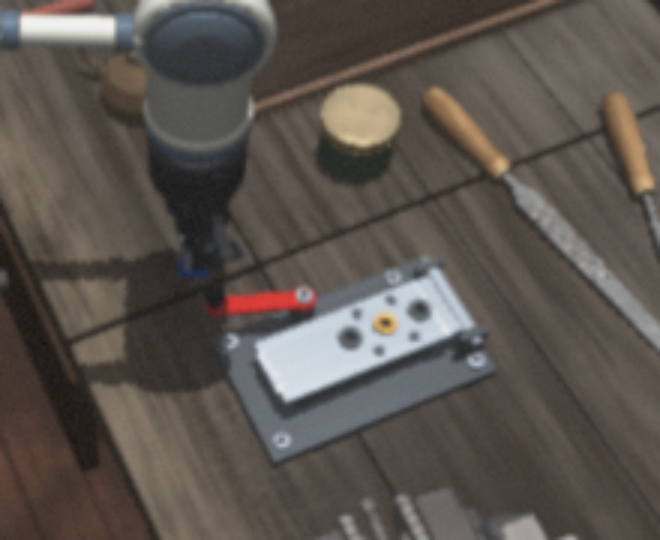

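The crop shows the leaf lying level with its edge near (270,375). The brass bush is at (385,323), and the red strap is still open at (265,302) with the fingers behind its knob. Next I'll sweep the latch.

step_arm:
  offset:
    - [-0.009,0.03,0]
    - [-0.009,0.05,0]
    - [-0.027,0.082,0]
    - [-0.031,0.122,0]
    - [-0.029,0.162,0]
    - [-0.02,0.2,0]
    - [-0.009,0.228,0]
    - [0.005,0.252,0]
    - [0.022,0.274,0]
  spin: [0,0,0,0,0,0,0,0,0]
  claw: [0,0,0,0,0,0,0,0,0]

```text
time_s: 9.98
tool_pos: [0.4647, -0.2748, 0.0594]
orientation: [-3.141, 0.012, 0.001]
force: [0.1, 1.6, 0.6]
opening: 0.001
gripper_force: 0.5
```

```bash
python3 - <<'E'
from h import *
c=r.capture('scene'); cv2.imwrite('pics/s3.png',cv2.resize(c['color'][150:330,180:400],None,fx=3,fy=3))
print(r.observe()['tool_pos'])
E
```

```text
[ 0.46535687 -0.27572111  0.05947677]
```

View pics/s3.png

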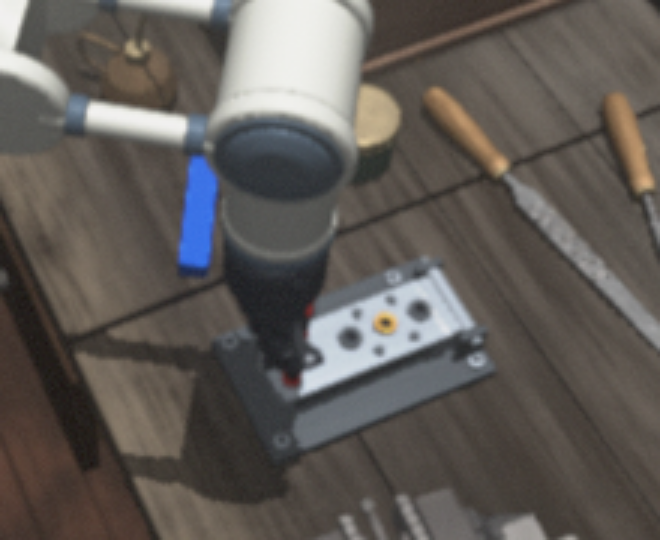

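The strap is following the fingers, with its tip now at (290,380) on the leaf's near end.

step_arm:
  offset:
    - [0.02,0.019,0]
    - [0.042,0.034,0]
    - [0.066,0.045,0]
    - [0.083,0.049,0]
    - [0.095,0.052,0]
    - [0.101,0.052,0]
    - [0.106,0.052,0]
  spin: [0,0,0,0,0,0,0]
  claw: [0,0,0,0,0,0,0]

```text
time_s: 10.9
tool_pos: [0.5031, -0.2955, 0.0593]
orientation: [-3.141, 0.014, 0.014]
force: [-19.1, 3.0, 8.4]
opening: 0.004
gripper_force: 9.8
```

step_arm:
  offset:
    - [-0.05,0,0]
    - [-0.05,0,-0.1]
    - [-0.05,0,-0.24]
    - [-0.05,0,-0.24]
    - [0.05,-0.03,-0.24]
    - [0.05,-0.03,-0.24]
    - [0.05,-0.03,-0.24]
  spin: [0,0,0,0,0,0,0]
  claw: [0,0,0,0,0,0,0]

```text
time_s: 11.78
tool_pos: [0.5265, -0.2836, 0.1548]
orientation: [-3.141, 0.012, 0.002]
force: [-0.3, 0.2, -0.1]
opening: -0.0
gripper_force: 0.0
```

```bash
python3 - <<'E'
from h import *
p=r.observe()['tool_pos'];print(p)
for n in('wrist','scene','top'):
    c=cap(n);P=cloud(c);x,y,z=P[...,0],P[...,1],P[...,2]
    h=cv2.cvtColor(c['color'],cv2.COLOR_BGR2HSV)
    m=(h[...,0]>12)&(h[...,0]<32)&(h[...,1]>110)&(h[...,2]>70)&(abs(x-.572)<.03)&(abs(y+.277)<.03)&(z>.03)&(z<.06)
    if m.sum():
        v,u=np.nonzero(m); rr=[P[m][:,i] for i in(0,1)]
        print(n,m.sum(),[((a.min()+a.max())/2).round(4) for a in rr],[np.ptp(a).round(4) for a in rr],u.mean(),v.mean())
    rd=((h[...,0]<8)|(h[...,0]>172))&(h[...,1]>120)&(h[...,2]>70)&(x>.42)&(x<.6)&(y>-.34)&(y<-.18)&(z>.035)&(z<.06)
    if rd.sum(): q=P[rd];print('strap',len(q),q.min(0).round(3),q.max(0).round(3))
c=dict(np.load('wrist.npz'));cv2.imwrite('pics/w4.png',cv2.resize(c['color'],None,fx=1.5,fy=1.5))
E
```

```text
[ 0.52646214 -0.28364261  0.15481499]
wrist 32 [np.float64(0.5705), np.float64(-0.2789)] [np.float64(0.0143), np.float64(0.0126)] 247.09375 141.0
strap 1254 [ 0.512 -0.311  0.046] [ 0.532 -0.22   0.06 ]
scene 24 [np.float64(0.5718), np.float64(-0.2791)] [np.float64(0.0147), np.float64(0.0144)] 308.125 257.4166666666667
strap 127 [ 0.514 -0.313  0.044] [ 0.53  -0.225  0.058]
top 16 [np.float64(0.5722), np.float64(-0.2781)] [np.float64(0.012), np.float64(0.0151)] 330.5625 160.8125
strap 85 [ 0.514 -0.287  0.04 ] [ 0.529 -0.221  0.057]
```

View pics/w4.png

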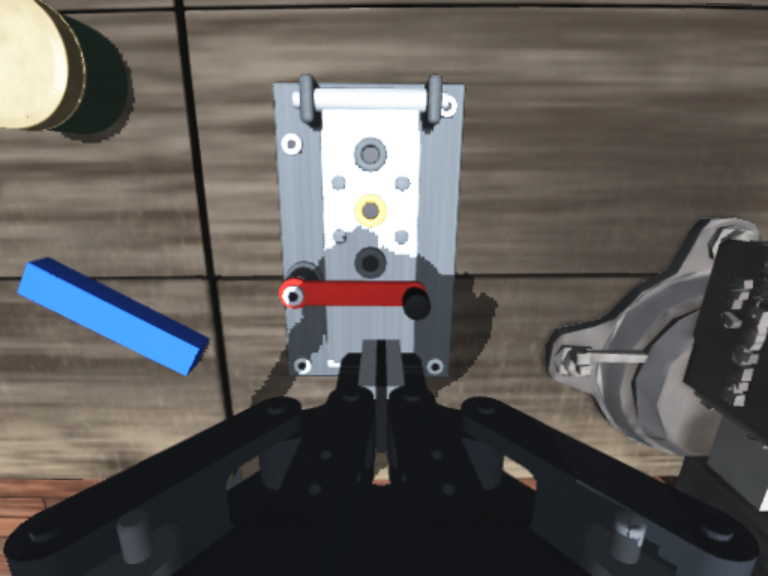

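The strap lies square across the leaf from (292,295) to (415,300), clear of the brass bush at (370,210). Next I'll move above the bush and descend.

step_arm:
  offset:
    - [0.112,-0.0145,0]
    - [0.112,-0.0145,0]
    - [0.112,-0.0145,0.08]
    - [0.112,-0.0145,0.15]
    - [0.112,-0.0145,0.19]
    - [0.112,-0.0145,0.213]
    - [0.112,-0.0145,0.213]
    - [0.112,-0.0145,0.213]
    - [0.112,-0.0145,0.213]
  spin: [0,0,0,0,0,0,0,0,0]
  claw: [0,0,0,0,0,0,0,0,0]

```text
time_s: 13.05
tool_pos: [0.5722, -0.2785, 0.0717]
orientation: [3.141, -0.012, 0.003]
force: [1.2, 0.8, 0.1]
opening: -0.0
gripper_force: 0.0
```

```bash
python3 - <<'E'
from h import *
o=r.observe();print(o['tool_pos'],o['orientation'],o['force'],o['dq'].round(3))
c=cap('scene');cv2.imwrite('pics/s5.png',cv2.resize(c['color'][150:330,180:400],None,fx=3,fy=3))
E
```

```text
[ 0.57216113 -0.27845418  0.07170971] [ 3.14065748e+00 -1.23387645e-02  2.61267955e-03] [1.19749321 0.83702041 0.07798493] [ 0.002  0.003  0.005  0.001 -0.002 -0.   ]
```

View pics/s5.png

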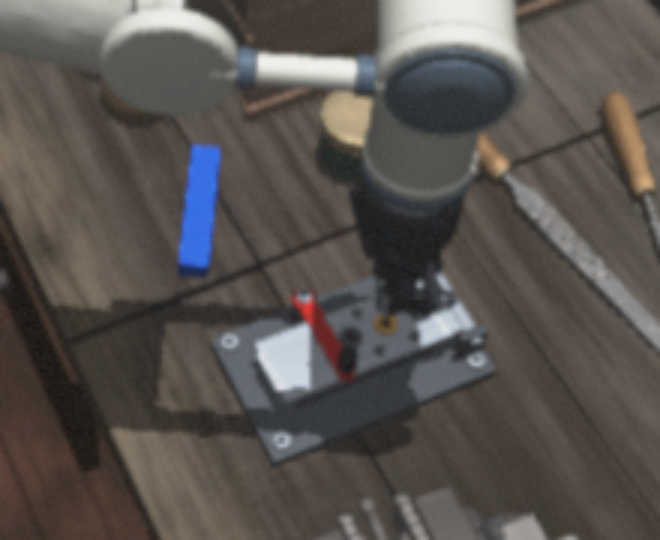

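The fingers point down just above the brass bush at (385,322), and the strap lies across the leaf. I'll drop 3 mm more.

step_arm:
  offset:
    - [0,0,0.008]
    - [0,0,0.008]
    - [0,0,0.008]
    - [0,0,0.008]
  spin: [0,0,0,0]
  claw: [0,0,0,0]

```text
time_s: 13.6
tool_pos: [0.5716, -0.2782, 0.0672]
orientation: [-3.142, 0.012, 0.0]
force: [-0.3, -0.2, -0.5]
opening: 0.0
gripper_force: 0.0
```

```bash
python3 - <<'E'
from h import *
o=r.observe();print(o['tool_pos'],o['force'])
print(r.hand_in())
E
```

```text
[ 0.57164682 -0.27817515  0.06723821] [-0.34837746 -0.20788886 -0.47468515]
the job is handed in; nothing more can be done
None
```

The bar is pushed home, the leaf is shut and the latch is across it. The gripper points straight down about 19 mm above the untouched brass bush, and the job was handed in at 13.6 s; no verdict was shown.

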